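# Start the lunch timers in order

## Task

Start the cooking timers for lunch: with the fingertips, lightly press the plunger on top of the red timer all the way down, then the yellow one, then the blue one. Leave the green timer stopped, and do not pick up, tip or shove any of the timers, the mug, the spice jar or the egg cup. Finish with the hand clear.

Things in the scene. Friction and masses are not known exactly. Their poses are not given: they have to be found in the camera images.
- red_timer: loose kitchen timer with the red plunger: white round case 66 mm across and 40 mm high with a red band round its foot and a small black blank display on its front side, about 0.3 kg, standing on the worktop. Origin: centre of its underside; z up.
- red_top (a point): centre of the flat top of the red timer's plunger, a soft red round cap 42 mm across. It moves with the plunger: 60 mm above the worktop when fully up, 48 mm when fully down and let go (still 8 mm proud of the case). Under the finger the cap also yields 0.4 mm per newton (up to 8 mm, then hard). A push of 6 N is enough.
- red_plunger (a joint): how far the red plunger's stem is pressed (without the give of its soft cap), in m: 0 fully up (stopped), 0.012 fully down on its stop (running). It slides straight down with about 3 N of steady friction, so the cap gives a little first, and a little damping (15 N per m/s), has no return spring, and stays where it is left. At the start it is 0 to 2 mm down.
- yellow_timer: loose kitchen timer with the yellow plunger: white round case 66 mm across and 40 mm high with a yellow band round its foot and a small black blank display on its front side, about 0.3 kg, standing on the worktop. Origin: centre of its underside; z up.
- yellow_top (a point): centre of the flat top of the yellow timer's plunger, a soft yellow round cap 42 mm across. It moves with the plunger: 60 mm above the worktop when fully up, 48 mm when fully down and let go (still 8 mm proud of the case). Under the finger the cap also yields 0.4 mm per newton (up to 8 mm, then hard). A push of 6 N is enough.
- yellow_plunger (a joint): how far the yellow plunger's stem is pressed (without the give of its soft cap), in m: 0 fully up (stopped), 0.012 fully down on its stop (running). It slides straight down with about 3 N of steady friction, so the cap gives a little first, and a little damping (15 N per m/s), has no return spring, and stays where it is left. At the start it is 0 to 2 mm down.
- blue_timer: loose kitchen timer with the blue plunger: white round case 66 mm across and 40 mm high with a blue band round its foot and a small black blank display on its front side, about 0.3 kg, standing on the worktop. Origin: centre of its underside; z up.
- blue_top (a point): centre of the flat top of the blue timer's plunger, a soft blue round cap 42 mm across. It moves with the plunger: 60 mm above the worktop when fully up, 48 mm when fully down and let go (still 8 mm proud of the case). Under the finger the cap also yields 0.4 mm per newton (up to 8 mm, then hard). A push of 6 N is enough.
- blue_plunger (a joint): how far the blue plunger's stem is pressed (without the give of its soft cap), in m: 0 fully up (stopped), 0.012 fully down on its stop (running). It slides straight down with about 3 N of steady friction, so the cap gives a little first, and a little damping (15 N per m/s), has no return spring, and stays where it is left. At the start it is 0 to 2 mm down.
- green_timer: loose kitchen timer with the green plunger: white round case 66 mm across and 40 mm high with a green band round its foot and a small black blank display on its front side, about 0.3 kg, standing on the worktop. Origin: centre of its underside; z up.
- green_top (a point): centre of the flat top of the green timer's plunger, a soft green round cap 42 mm across. It moves with the plunger: 60 mm above the worktop when fully up, 48 mm when fully down and let go (still 8 mm proud of the case). Under the finger the cap also yields 0.4 mm per newton (up to 8 mm, then hard). A push of 6 N is enough.
- green_plunger (a joint): how far the green plunger's stem is pressed (without the give of its soft cap), in m: 0 fully up (stopped), 0.012 fully down on its stop (running). It slides straight down with about 3 N of steady friction, so the cap gives a little first, and a little damping (15 N per m/s), has no return spring, and stays where it is left. At the start it is 0 to 2 mm down.
- mug: bystander: loose blue mug, 78 mm across, 85 mm high, with a handle. Origin: centre of its underside.
- spice_jar: bystander: loose amber glass spice jar with black cap, 48 mm across, 85 mm high. Origin: centre of its underside.
- egg_cup: bystander: loose white china egg cup, 48 mm across, 62 mm high. Origin: centre of its underside.
There are look-alikes about, which are no part of the job. What is shaped like the red_timer but pink is not meant. What is shaped like the yellow_timer but turquoise is not meant.

How it is judged (in metres and radians):
On the way, in this order (a step that is already met when the one before it is completed fails the run):
1. the red plunger is pressed down (value of joint red_plunger above 0.009 m), for 0.1 s.
2. the yellow plunger is pressed down (value of joint yellow_plunger above 0.009 m), for 0.1 s.
3. the blue plunger is pressed down (value of joint blue_plunger above 0.009 m), for 0.1 s.
At the end, for the whole second after the job is handed in: The red, yellow and blue plungers are each at least 9 of 12 mm down, the green one less than 5 mm; all timers, mug, jar and egg cup stand upright and at rest within 30 mm of where they started (value of joint each of red_plunger, yellow_plunger, blue_plunger above 0.009 m and value of joint green_plunger below 0.005 m and distance of each of red_timer, yellow_timer, blue_timer, green_timer, mug, spice_jar, egg_cup from where it was at the start of the episode below 0.03 m and angle between each of red_timer, yellow_timer, blue_timer, green_timer, mug, spice_jar, egg_cup's own z axis and vertical below 0.1 rad and linear speed of each of red_timer, yellow_timer, blue_timer, green_timer, mug, spice_jar, egg_cup below 0.02 m/s); the robot touches nothing.
It fails at once if a plunger is pressed (more than 5 mm down) out of turn: yellow before red is down, or blue before yellow is down ((value of joint yellow_plunger above 0.005 m and value of joint red_plunger below 0.009 m) or (value of joint blue_plunger above 0.005 m and value of joint yellow_plunger below 0.009 m)).
It fails at once if the green plunger is pressed (more than 5 mm down) (value of joint green_plunger above 0.005 m).
It fails at once if a timer is pressed with more than 30 N (contact force between any of the fingers, the arm and red_timer above 30 N or contact force between any of the fingers, the arm and yellow_timer above 30 N or contact force between any of the fingers, the arm and blue_timer above 30 N or contact force between any of the fingers, the arm and green_timer above 30 N).
It fails at once if a timer is lifted (10 mm), tipped or pushed more than 30 mm away (height (world z) of any of red_timer, yellow_timer, blue_timer, green_timer above 0.01 m or angle between any of red_timer, yellow_timer, blue_timer, green_timer's own z axis and vertical above 0.3 rad or distance of any of red_timer, yellow_timer, blue_timer, green_timer from where it was at the start of the episode above 0.03 m).
It fails at once if the mug, spice jar or egg cup is lifted, knocked over or moved more than 30 mm (height (world z) of any of mug, spice_jar, egg_cup above 0.01 m or angle between any of mug, spice_jar, egg_cup's own z axis and vertical above 0.3 rad or distance of any of mug, spice_jar, egg_cup from where it was at the start of the episode above 0.03 m).
It also fails if it takes over 45 s, if anything falls off the work surface, if the arm or the gripper's body presses on something with over 40 N, if the wrist force passes 120 N, or if a joint passes its speed limit or range.

## Robot

A 7-joint arm with a two-finger parallel gripper is mounted at the origin on the work surface. World frame = base frame: x ahead of the robot, y to its left, z up, the work surface at z = 0. Lengths are in mm, angles in rad, forces in N, time in s.
With the tool pointing down it reaches from about 400 to 850 mm from the base axis. Payload 10.4 kg.
Tool frame: the origin (TCP) lies at the very end of the fingers, on their centre line; the grasp point (between the pads) lies 19 mm behind it (r.grip_point_offset is the distance from the TCP to the grasp point, in mm); z points along the fingers, y is the line along which they close (so a half turn about z gives the same grasp; the last joint's range is limited). The gripper opens to 87 mm and grips with 3 to 60 N. Pads are 19 mm wide; open, the fingers measure 117 mm over their backs; the gripper's body (75 mm by 190 mm) begins 51 mm behind the grasp point.
Start: joints at [-0.023, 0.332, -0.065, 1.46, 0.022, 1.35, -0.088], TCP at [625.022, 0.018, 222.576] pointing down, gripper open.
Joint ranges: [-2.6, 2.6], [-0.5, 2.12], [-1.47, 1.34], [0.16, 2.42], [-1.27, 4.41], [0.06, 2.06], [-2.6, 2.6]. Speed limits (rad/s): [2.22, 2.22, 2.79, 2.79, 3.14, 3.14, 3.14].

## Interface

Orientations are given as a 3x3 rotation matrix whose columns are the frame's x, y, z axes.
In Python, from plant import sensors, imaging, close_job, r gives the robot as it stands. The module is installed in compiled form; this text tells all that it offers.
- The arm moves only by the tool jog_arm, never from a script. Its argument "motion" is a list of rows, each an object of numbers: "dx", "dy", "dz": the shift along the world's x, y, z each as a share of 1000 mm, from -1 to 1; "twist": the turn about the world's z as a share of 2 rad, from -1 to 1. A call has exactly 5 rows; each row is the pose to reach, as a shift and turn from the pose commanded when the call began; what a row does not reach only later rows make up. A row lasts 1/12 s, in which the tool goes at most 41.7 mm and 7.16 degrees, less where a joint would pass 70% of its speed; a pose out of reach is approached as far as the arm can. A call with a number of a shift or a turn outside -1 to 1 is refused whole. A call with a gripper value outside its range is refused whole. "fingers" is the closure, from -1 (fully open) to 1 (shut), so that 0 is half open, set as the call begins (left out, the last holds). The fingers move at their own pace and stop on an object; "newtons" is the grip in N (left out, the last holds). Time passes only in rows, so rows that repeat a pose let the fingers close, or fill a call up. It gives the time, the measured TCP pose, the force and the opening at its end, in the units of the state.
- sensors.observe(): the state, without advancing time (a new reading comes with each control period).
- imaging.camera(name): name is "scene" or "side" or "wrist"; returns a dict with "image" (420x560x3 uint8, blue, green, red), "fx", "fy", "cx", "cy" (pixels), "world_from_camera" (4x4, takes a point from camera to world coordinates); the wrist camera has in their place "T_tool_cam" (4x4, takes a point from camera to tool coordinates, whose origin is the TCP and whose axes are the flange's). Camera axes: x right, y up, looking along -z (the intrinsics and any distortion apply to the point x, -y, -z); pixel columns grow to the right and rows downward; lengths in mm; the calibration is good to about 2 mm. A picture is of the moment at which its call begins: read the wrist's pose just before it. There is no depth.
- close_job(): hands the job in, once; it reports no verdict.
Trained networks look in the newest picture that a camera, given by its name, has taken for a name from the list of things; names that differ only in an ending like _2 or _b are one class to them, and where a whole thing is asked for, a point or a joint stands for the part that bears it (a point fixed in the world has none). Each returns a list of dicts, best first, with "conf" (0 to 1); they miss things now and then, are a little off and sometimes report something else, mostly with a low value. They report only what shows in the picture. A call takes as long as a camera call. They do not tell look-alikes from the thing itself.
- imaging.spot_in(label, camera): "extent" ([left, top, right, bottom] in pixels, round what is visible of it).
- imaging.cut_out(label, camera): "mask" (420x560 bool, what is visible of it) and "extent" ([left, top, right, bottom] in pixels, round what is visible of it).
The state is a dict: "time": time; "joint_pos": joint angles; "joint_vel": joint speeds; "joint_torque": joint torques, N m; "tool_pos": TCP position; "tcp_rot": TCP orientation; "ft_force": force on the tool from outside, world axes, zero at the start; "wrist_torque": the same for the moment, N m; "gripper_width": finger opening in mm.
Only numpy, scipy, OpenCV 4.12 (cv2) and the standard library are available. Lean on these libraries where they do the work, as an engineer would, in place of code of your own. Each camera call takes 0.05 s, during which the arm holds its last target. There are 200 camera calls.

## Working session

There is one attempt and no reset: what is moved stays moved. The work goes in short steps, Python scripts to look and compute and a tool call to move; the robot and the scene stay as the last step left them, time stands still between calls to the robot, and variables do not carry over. Pictures are saved under pics/ and viewed, on a budget of 10 in all, crops included, one or two more only if the job needs it, and the job is handed in when it is done.

Besides the shell and the picture viewer there is one more tool, called after "Call:" as name(argument=value, ...), one argument or row to a line, values as JSON. jog_arm: Moves the arm, as the interface text tells. Shift numbers are shares of 1000 mm and turn numbers shares of 2 rad, none past 1 either way. Its arguments: {"type":"object","properties":{"motion":{"type":"array"},"fingers":{"type":"number"},"newtons":{"type":"number"}},"required":["motion"]}

```bash
mkdir -p pics
cat > h.py <<'E'
import numpy as np, cv2
from plant import sensors, imaging, close_job, r
def ray(c,u,v,T=None):
    T=np.array(c["world_from_camera"]) if T is None else T
    d=T[:3,:3]@np.array([(u-c["cx"])/c["fx"],-(v-c["cy"])/c["fy"],-1.])
    return T[:3,3],d/np.linalg.norm(d)
def atz(o,d,z): return o+d*(z-o[2])/d[2]
E
python3 - <<'E'
from h import *
ims=[]
for n in("scene","side"):
    c=imaging.camera(n); cv2.imwrite(f"pics/{n}.png",c["image"])
    print(n,{k:(np.round(v,3).tolist() if k!="image" else 0) for k,v in c.items()})
    for l in("red_top","yellow_top","blue_top","green_top","red_timer","yellow_timer","blue_timer","green_timer","mug","spice_jar","egg_cup"):
        for q in imaging.spot_in(l,n)[:3]:
            e=q["extent"];o,d=ray(c,(e[0]+e[2])/2,(e[1]+e[3])/2)
            print(l,round(q["conf"],2),np.round(e).tolist(),np.round(atz(o,d,40)).tolist())
print(sensors.observe()["time"])
E
```

```text
scene {'image': 0, 'fx': 405.872, 'fy': 405.872, 'cx': 282.076, 'cy': 211.647, 'world_from_camera': [[-0.811, -0.368, 0.454, 951.714], [0.585, -0.501, 0.638, 537.289], [-0.007, 0.783, 0.622, 603.109], [0.0, 0.0, 0.0, 1.0]]}
red_top 0.68 [291.0, 206.0, 306.0, 223.0] [517.0, -10.0, 40.0]
red_top 0.63 [316.0, 240.0, 335.0, 261.0] [544.0, 112.0, 40.0]
yellow_top 0.55 [250.0, 142.0, 268.0, 158.0] [432.0, -300.0, 40.0]
blue_top 0.93 [367.0, 288.0, 388.0, 314.0] [553.0, 261.0, 40.0]
green_top 0.71 [244.0, 188.0, 259.0, 202.0] [563.0, -132.0, 40.0]
green_top 0.68 [364.0, 206.0, 386.0, 243.0] [406.0, 113.0, 40.0]
green_top 0.59 [308.0, 240.0, 344.0, 277.0] [558.0, 130.0, 40.0]
red_timer 0.68 [308.0, 241.0, 343.0, 280.0] [562.0, 133.0, 40.0]
red_timer 0.56 [281.0, 208.0, 311.0, 239.0] [541.0, 12.0, 40.0]
yellow_timer 0.72 [248.0, 143.0, 270.0, 173.0] [456.0, -264.0, 40.0]
yellow_timer 0.55 [211.0, 156.0, 238.0, 188.0] [563.0, -258.0, 40.0]
yellow_timer 0.28 [317.0, 240.0, 336.0, 261.0] [543.0, 114.0, 40.0]
blue_timer 0.78 [355.0, 288.0, 394.0, 332.0] [571.0, 272.0, 40.0]
blue_timer 0.52 [314.0
[... 1130 characters left out ...]
.0, 306.0] [534.0, 134.0, 40.0]
red_timer 0.57 [278.0, 219.0, 311.0, 260.0] [516.0, 17.0, 40.0]
yellow_timer 0.85 [306.0, 136.0, 331.0, 166.0] [544.0, -267.0, 40.0]
yellow_timer 0.74 [309.0, 137.0, 326.0, 155.0] [552.0, -285.0, 40.0]
yellow_timer 0.57 [346.0, 144.0, 374.0, 172.0] [441.0, -273.0, 40.0]
blue_timer 0.71 [324.0, 278.0, 359.0, 321.0] [395.0, 118.0, 40.0]
blue_timer 0.69 [204.0, 328.0, 245.0, 374.0] [553.0, 270.0, 40.0]
green_timer 0.62 [280.0, 179.0, 306.0, 209.0] [558.0, -105.0, 40.0]
spice_jar 0.88 [140.0, 243.0, 173.0, 287.0] [747.0, 159.0, 40.0]
spice_jar 0.65 [285.0, 173.0, 301.0, 194.0] [568.0, -138.0, 40.0]
egg_cup 0.81 [323.0, 276.0, 360.0, 320.0] [396.0, 115.0, 40.0]
1.2
```

View images.

View pics/scene.png

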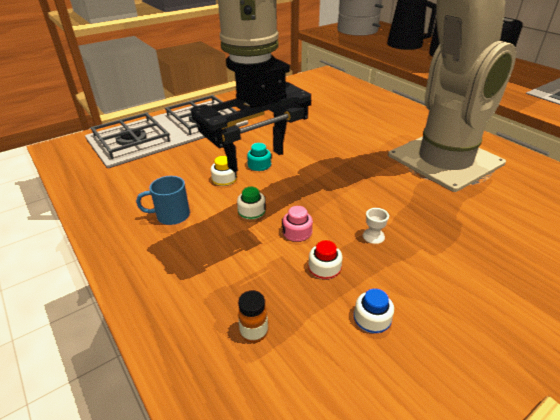

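View pics/side.png

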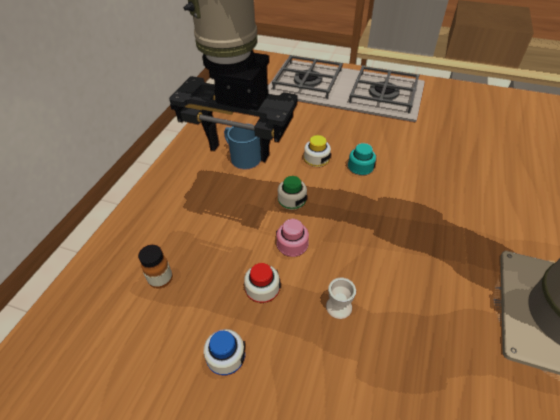

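```bash
cat > tri.py <<'E'
from h import *
pts={"red":((326,250),(261,273)),"yellow":((222,163),(318,144)),"blue":((376,300),(223,345)),"green":((251,194),(292,185)),"pink":((297,214),(292,230))}
H={"red":[(0,10),(172,180)],"yellow":[(24,35)],"blue":[(100,125)],"green":[(50,75)],"pink":[(160,179)]}
cs=[imaging.camera(n) for n in("scene","side")]
for k,pp in pts.items():
    L=[];info=[]
    for c,p in zip(cs,pp):
        hsv=cv2.cvtColor(c["image"],cv2.COLOR_BGR2HSV)
        m=sum(cv2.inRange(hsv,(a,120 if k!="pink" else 70,40),(b,255,255)) for a,b in H[k])
        roi=np.zeros_like(m);cv2.circle(roi,p,16,255,-1);m&=roi
        n,lab,st,ce=cv2.connectedComponentsWithStats(m)
        i=1+np.argmin([np.hypot(*(q-p)) -s[4]/20 for q,s in zip(ce[1:],st[1:])])
        info.append((np.round(ce[i],1).tolist(),st[i].tolist()));L.append(ray(c,*ce[i]))
    A=sum(np.eye(3)-np.outer(d,d) for o,d in L);b=sum((np.eye(3)-np.outer(d,d))@o for o,d in L)
    X=np.linalg.solve(A,b);print(k,np.round(X,1),"z54:",[np.round(atz(o,d,54)[:2],1).tolist() for o,d in L],info)
E
python3 tri.py
```

```text
red [548.1 117.6  46.6] z54: [[553.2, 122.0], [545.7, 123.0]] [([325.7, 250.2], [315, 240, 22, 21, 390]), ([260.9, 274.3], [250, 262, 23, 25, 455])]
yellow [ 553.3 -290.7   54.7] z54: [[552.3, -293.8], [553.0, -289.7]] [([221.3, 160.0], [215, 156, 13, 9, 102]), ([317.7, 140.2], [310, 135, 16, 11, 146])]
blue [559.9 263.2  45.6] z54: [[565.7, 266.3], [557.2, 267.3]] [([375.6, 300.9], [363, 289, 25, 25, 494]), ([222.1, 344.5], [209, 331, 27, 28, 588])]
green [ 568.1 -129.    45.4] z54: [[573.8, -119.8], [565.2, -119.6]] [([250.1, 194.7], [242, 187, 18, 16, 233]), ([291.8, 184.3], [283, 176, 18, 17, 250])]
pink [526.8  -2.7  37.7] z54: [[538.6, 11.4], [522.5, 11.3]] [([297.0, 218.2], [283, 206, 29, 25, 494]), ([291.9, 232.4], [277, 219, 31, 28, 550])]
```

Call:
jog_arm(
  motion=[
    {"dz":0},
    {"dz":0},
    {"dz":0},
    {"dz":0},
    {"dz":0},
  ],
  fingers=1,
  newtons=5,
)

```text
schema error: expected keys dx, dy, dz, twist
```

Call:
jog_arm(
  motion=[
    {"dx":-0.018,"dy":0.03,"dz":-0.01,"twist":0},
    {"dx":-0.037,"dy":0.06,"dz":-0.02,"twist":0},
    {"dx":-0.055,"dy":0.09,"dz":-0.03,"twist":0},
    {"dx":-0.075,"dy":0.12,"dz":-0.04,"twist":0},
    {"dx":-0.075,"dy":0.12,"dz":-0.04,"twist":0},
  ],
  fingers=1,
  newtons=5,
)

```text
time: 1.72
tool_pos: [545.5, 127.3, 180.9]
tcp_rot: [[-0.009, 1.0, -0.004], [1.0, 0.009, 0.002], [0.002, -0.004, -1.0]]
ft_force: [0.1, -0.1, -0.1]
gripper_width: 61.5
```

```bash
cat > w.py <<'E'
from h import *
import sys
k,name=sys.argv[1:3]
H={"red":[(0,8),(174,180)],"yellow":[(24,35)],"blue":[(100,125)]}[k]
s=sensors.observe();c=imaging.camera("wrist");cv2.imwrite(f"pics/{name}.png",c["image"])
T=np.eye(4);T[:3,:3]=s["tcp_rot"];T[:3,3]=s["tool_pos"];T=T@np.array(c["T_tool_cam"])
hsv=cv2.cvtColor(c["image"],cv2.COLOR_BGR2HSV)
m=sum(cv2.inRange(hsv,(a,150,60),(b,255,255)) for a,b in H)
n,lab,st,ce=cv2.connectedComponentsWithStats(m)
print("t",s["time"],"tcp",np.round(s["tool_pos"],1),"F",np.round(s["ft_force"],1),"w",s["gripper_width"],"cam",np.round(T[:3,3]),"look",np.round(-T[:3,2],2))
for i in np.argsort(-st[1:,4])[:3]+1:
    o,d=ray(c,*ce[i],T);print(st[i].tolist(),np.round(ce[i],1),"z59:",np.round(atz(o,d,59),1),"z47",np.round(atz(o,d,47),1))
for q in imaging.spot_in(k+"_top","wrist")[:3]:
    e=q["extent"];o,d=ray(c,(e[0]+e[2])/2,(e[1]+e[3])/2,T);print("net",round(q["conf"],2),np.round(e),np.round(atz(o,d,59),1))
E
python3 w.py red w1
```

```text
t 1.7167 tcp [545.5 127.3 180.9] F [ 0.1 -0.1 -0.1] w 61.54651322625241 cam [546. 204. 343.] look [-0.   -0.28 -0.96]
[258, 183, 50, 49, 1869] [282.4 207.3] z59: [548.9 121.   59. ] z47 [549.1 117.6  47. ]
[276, 163, 13, 1, 13] [282. 163.] z59: [548.1 158.7  59. ] z47 [548.2 156.8  47. ]
[297, 166, 8, 6, 9] [300.6 168.3] z59: [563.4 154.5  59. ] z47 [564.1 152.4  47. ]
net 0.94 [259. 183. 305. 233.] [548.7 120.3  59. ]
net 0.6 [238. 318. 281. 352.] [528.4  -5.1  59. ]
```

View pics/w1.png

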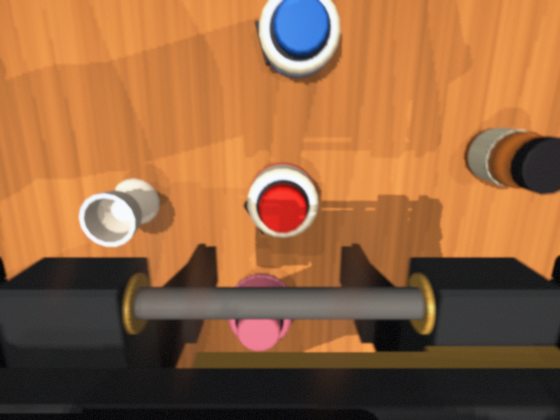

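Call:
jog_arm(
  motion=[
    {"dx":-0.001,"dy":0.001,"dz":-0.03,"twist":0},
    {"dx":-0.001,"dy":0.001,"dz":-0.06,"twist":0},
    {"dx":-0.001,"dy":0.001,"dz":-0.09,"twist":0},
    {"dx":-0.001,"dy":0.001,"dz":-0.1,"twist":0},
    {"dx":-0.001,"dy":0.001,"dz":-0.1,"twist":0},
  ],
)

```text
time: 2.23
tool_pos: [548.0, 119.4, 80.3]
tcp_rot: [[0.002, 1.0, -0.004], [1.0, -0.002, -0.001], [-0.002, -0.004, -1.0]]
ft_force: [1.6, -1.1, -0.4]
gripper_width: 20.3
```

```bash
python3 w.py red w2
```

```text
t 2.2333 tcp [548.  119.4  80.3] F [ 1.6 -1.1 -0.4] w 20.275805495902272 cam [549. 196. 242.] look [-0.   -0.28 -0.96]
[243, 204, 74, 75, 3828] [279.  239.4] z59: [548.7 123.4  59. ] z47 [548.7 118.7  47. ]
[239, 172, 82, 24, 163] [280.3 179.3] z59: [549.5 157.8  59. ] z47 [549.5 155.3  47. ]
[323, 200, 2, 3, 3] [323.7 201. ] z59: [573.  145.7  59. ] z47 [574.6 142.4  47. ]
net 0.66 [242. 205. 314. 277.] [548.2 122.5  59. ]
```

Call:
jog_arm(
  motion=[
    {"dx":0,"dy":0.001,"dz":0,"twist":0},
    {"dx":0,"dy":0.001,"dz":0,"twist":0},
    {"dx":0,"dy":0.001,"dz":0,"twist":0},
    {"dx":0,"dy":0.001,"dz":-0.01,"twist":0},
    {"dx":0,"dy":0.001,"dz":-0.015,"twist":0},
  ],
)

```text
time: 2.75
tool_pos: [549.0, 122.0, 67.0]
tcp_rot: [[-0.0, 1.0, 0.0], [1.0, 0.0, 0.0], [0.0, 0.0, -1.0]]
ft_force: [-0.6, -0.7, -0.8]
gripper_width: 0.5
```

Call:
jog_arm(
  motion=[
    {"dx":0,"dy":0,"dz":-0.006,"twist":0},
    {"dx":0,"dy":0,"dz":-0.012,"twist":0},
    {"dx":0,"dy":0,"dz":-0.016,"twist":0},
    {"dx":0,"dy":0,"dz":-0.019,"twist":0},
    {"dx":0,"dy":0,"dz":-0.022,"twist":0},
  ],
)

```text
time: 3.17
tool_pos: [548.9, 122.0, 45.3]
tcp_rot: [[0.0, 1.0, -0.0], [1.0, -0.0, -0.0], [-0.0, -0.0, -1.0]]
ft_force: [-2.0, -0.9, 6.9]
gripper_width: 0.5
```

Call:
jog_arm(
  motion=[
    {"dx":0,"dy":0,"dz":-0.0015,"twist":0},
    {"dx":0,"dy":0,"dz":-0.0015,"twist":0},
    {"dx":0,"dy":0,"dz":-0.0015,"twist":0},
    {"dx":0,"dy":0,"dz":-0.0015,"twist":0},
    {"dx":0,"dy":0,"dz":-0.0015,"twist":0},
  ],
)

```text
time: 3.58
tool_pos: [548.9, 122.0, 44.6]
tcp_rot: [[0.0, 1.0, -0.0], [1.0, -0.0, -0.0], [-0.0, -0.0, -1.0]]
ft_force: [-3.8, -1.9, 9.9]
gripper_width: 0.3
```

Call:
jog_arm(
  motion=[
    {"dx":0,"dy":0,"dz":0.015,"twist":0},
    {"dx":0,"dy":0,"dz":0.05,"twist":0},
    {"dx":0,"dy":-0.01,"dz":0.09,"twist":0},
    {"dx":0,"dy":-0.04,"dz":0.11,"twist":0},
    {"dx":0,"dy":-0.08,"dz":0.12,"twist":0},
  ],
)

```text
time: 4.0
tool_pos: [550.5, 44.8, 167.8]
tcp_rot: [[-0.006, 1.0, 0.005], [1.0, 0.006, 0.002], [0.002, 0.005, -1.0]]
ft_force: [0.5, -0.4, 0.2]
gripper_width: 0.6
```

```bash
python3 w.py red w3
```

```text
t 4.0 tcp [550.5  44.8 167.8] F [ 0.5 -0.4  0.2] w 0.5962613518372478 cam [550. 121. 330.] look [ 0.01 -0.28 -0.96]
[249, 95, 52, 46, 1880] [274.7 117.3] z59: [548.4 112.7  59. ] z47 [548.4 112.3  47. ]
[277, 214, 1, 1, 1] [277. 214.] z59: [550.4  36.6  59. ] z47 [550.4  32.9  47. ]
net 0.81 [251.  83. 300. 134.] [548.7 118.9  59. ]
net 0.68 [225. 225. 274. 258.] [527.6  12.3  59. ]
```

Call:
jog_arm(
  motion=[
    {"dx":0,"dy":-0.035,"dz":0,"twist":0},
    {"dx":0,"dy":-0.07,"dz":0,"twist":0},
    {"dx":0,"dy":-0.105,"dz":0,"twist":0},
    {"dx":0,"dy":-0.14,"dz":0,"twist":0},
    {"dx":0,"dy":-0.175,"dz":0,"twist":0},
  ],
)

```text
time: 4.52
tool_pos: [548.7, -134.7, 163.7]
tcp_rot: [[0.0, 1.0, -0.0], [1.0, -0.0, -0.0], [-0.0, -0.0, -1.0]]
ft_force: [0.5, -0.4, -0.3]
gripper_width: 0.3
```

Call:
jog_arm(
  motion=[
    {"dx":0,"dy":-0.035,"dz":0,"twist":0},
    {"dx":0,"dy":-0.07,"dz":0,"twist":0},
    {"dx":0.002,"dy":-0.105,"dz":0,"twist":0},
    {"dx":0.004,"dy":-0.14,"dz":0,"twist":0},
    {"dx":0.004,"dy":-0.157,"dz":0,"twist":0},
  ],
)

```text
time: 4.93
tool_pos: [551.8, -295.1, 163.4]
tcp_rot: [[0.004, 1.0, -0.001], [1.0, -0.004, -0.002], [-0.002, -0.001, -1.0]]
ft_force: [-0.1, -0.3, -0.1]
gripper_width: 0.7
```

```bash
python3 w.py yellow w4
```

```text
t 4.9333 tcp [ 551.8 -295.1  163.4] F [-0.1 -0.3 -0.1] w 0.6519303888531847 cam [ 553. -218.  325.] look [-0.   -0.28 -0.96]
[257, 168, 48, 50, 1801] [280.7 192.9] z59: [ 553.9 -285.1   59. ] z47 [ 554.  -288.1   47. ]
net 0.88 [256. 161. 307. 220.] [ 554.4 -283.1   59. ]
net 0.61 [112. 168. 171. 223.] [ 444.4 -286.8   59. ]
net 0.6 [260.   0. 340.  31.] [ 567.6 -160.2   59. ]
```

View pics/w4.png

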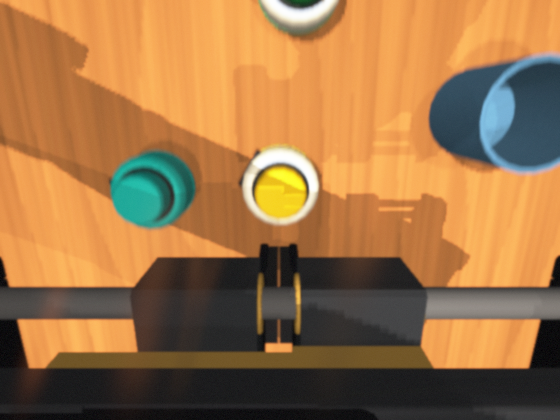

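Call:
jog_arm(
  motion=[
    {"dx":0.001,"dy":0.004,"dz":-0.03,"twist":0},
    {"dx":0.001,"dy":0.004,"dz":-0.06,"twist":0},
    {"dx":0.001,"dy":0.004,"dz":-0.085,"twist":0},
    {"dx":0.001,"dy":0.004,"dz":-0.096,"twist":0},
    {"dx":0.001,"dy":0.004,"dz":-0.096,"twist":0},
  ],
)

```text
time: 5.45
tool_pos: [552.5, -284.2, 65.1]
tcp_rot: [[-0.001, 1.0, -0.005], [1.0, 0.001, 0.002], [0.002, -0.005, -1.0]]
ft_force: [-0.5, -0.9, 0.5]
gripper_width: 0.5
```

```bash
python3 w.py yellow w5
```

```text
t 5.45 tcp [ 552.5 -284.2   65.1] F [-0.5 -0.9  0.5] w 0.4703724677470336 cam [ 554. -208.  227.] look [-0.   -0.28 -0.96]
[281, 178, 36, 15, 58] [299.3 182.6] z59: [ 563.2 -244.2   59. ] z47 [ 563.9 -246.8   47. ]
[253, 177, 27, 9, 38] [266.3 180.1] z59: [ 546.9 -242.9   59. ] z47 [ 546.5 -245.4   47. ]
net 0.79 [ 27. 219. 120. 289.] [ 445.7 -282.3   59. ]
net 0.69 [241. 209. 320. 260.] [ 553.9 -271.3   59. ]
```

View pics/w5.png

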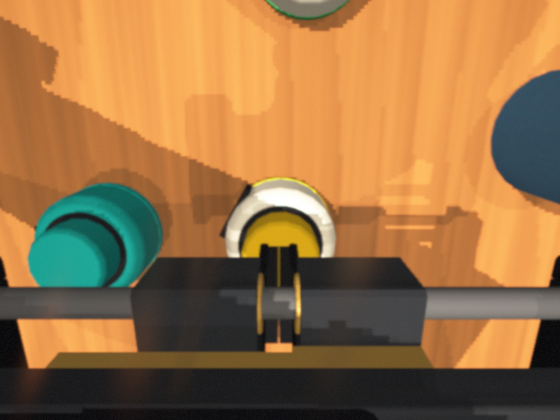

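The picture shows the shut fingertips at about (279, 247), over the middle of the yellow cap (columns 241–320, top edge at row 209).

Call:
jog_arm(
  motion=[
    {"dx":0,"dy":0,"dz":-0.006,"twist":0},
    {"dx":0,"dy":0,"dz":-0.012,"twist":0},
    {"dx":0,"dy":0,"dz":-0.016,"twist":0},
    {"dx":0,"dy":0,"dz":-0.0195,"twist":0},
    {"dx":0,"dy":0,"dz":-0.0225,"twist":0},
  ],
)

```text
time: 5.97
tool_pos: [554.8, -286.3, 46.0]
tcp_rot: [[-0.0, 1.0, 0.002], [1.0, 0.0, -0.001], [-0.001, 0.002, -1.0]]
ft_force: [2.4, -1.3, 5.7]
gripper_width: 0.6
```

Call:
jog_arm(
  motion=[
    {"dx":0,"dy":0,"dz":-0.0015,"twist":0},
    {"dx":0,"dy":0,"dz":-0.0015,"twist":0},
    {"dx":0,"dy":0,"dz":-0.0015,"twist":0},
    {"dx":0,"dy":0,"dz":-0.0015,"twist":0},
    {"dx":0,"dy":0,"dz":-0.0015,"twist":0},
  ],
)

```text
time: 6.38
tool_pos: [554.9, -286.3, 45.1]
tcp_rot: [[0.0, 1.0, 0.002], [1.0, -0.0, -0.001], [-0.001, 0.002, -1.0]]
ft_force: [0.5, -0.4, 7.7]
gripper_width: 0.8
```

Call:
jog_arm(
  motion=[
    {"dx":0,"dy":0,"dz":0.015,"twist":0},
    {"dx":0,"dy":0,"dz":0.05,"twist":0},
    {"dx":0,"dy":0.01,"dz":0.09,"twist":0},
    {"dx":0,"dy":0.04,"dz":0.11,"twist":0},
    {"dx":0,"dy":0.076,"dz":0.12,"twist":0},
  ],
)

```text
time: 6.8
tool_pos: [554.2, -212.2, 167.3]
tcp_rot: [[0.005, 1.0, 0.003], [1.0, -0.005, -0.002], [-0.002, 0.003, -1.0]]
ft_force: [1.0, 1.4, 0.2]
gripper_width: 0.2
```

Call:
jog_arm(
  motion=[
    {"dx":0,"dy":0.038,"dz":0,"twist":0},
    {"dx":0,"dy":0.076,"dz":0,"twist":0},
    {"dx":0,"dy":0.114,"dz":0,"twist":0},
    {"dx":0,"dy":0.152,"dz":0,"twist":0},
    {"dx":0,"dy":0.19,"dz":0,"twist":0},
  ],
)

```text
time: 7.22
tool_pos: [552.9, -18.3, 163.6]
tcp_rot: [[0.0, 1.0, -0.001], [1.0, -0.0, -0.0], [-0.0, -0.001, -1.0]]
ft_force: [0.7, 0.2, 0.2]
gripper_width: 0.3
```

Call:
jog_arm(
  motion=[
    {"dx":0,"dy":0.038,"dz":0,"twist":0},
    {"dx":0,"dy":0.076,"dz":0,"twist":0},
    {"dx":0,"dy":0.114,"dz":0,"twist":0},
    {"dx":0,"dy":0.152,"dz":0,"twist":0},
    {"dx":0,"dy":0.19,"dz":0,"twist":0},
  ],
)

```text
time: 7.63
tool_pos: [553.1, 171.5, 163.6]
tcp_rot: [[0.0, 1.0, -0.001], [1.0, -0.0, -0.001], [-0.001, -0.001, -1.0]]
ft_force: [1.8, -0.2, -0.7]
gripper_width: 0.8
```

Call:
jog_arm(
  motion=[
    {"dx":0.002,"dy":0.035,"dz":0,"twist":0},
    {"dx":0.004,"dy":0.065,"dz":0,"twist":0},
    {"dx":0.006,"dy":0.085,"dz":0,"twist":0},
    {"dx":0.006,"dy":0.095,"dz":0,"twist":0},
    {"dx":0.006,"dy":0.095,"dz":0,"twist":0},
  ],
)

```text
time: 8.05
tool_pos: [558.8, 267.2, 163.2]
tcp_rot: [[-0.003, 1.0, -0.002], [1.0, 0.003, 0.0], [0.0, -0.002, -1.0]]
ft_force: [-1.2, 0.3, -1.0]
gripper_width: 0.2
```

```bash
python3 w.py blue w6
```

```text
t 8.05 tcp [558.8 267.2 163.2] F [-1.2  0.3 -1. ] w 0.18997123233754573 cam [559. 344. 325.] look [-0.   -0.28 -0.96]
[255, 182, 51, 50, 2014] [280.2 206.6] z59: [560.5 266.3  59. ] z47 [560.5 262.8  47. ]
net 0.69 [253. 182. 307. 236.] [560.3 264.4  59. ]
```

View pics/w6.png

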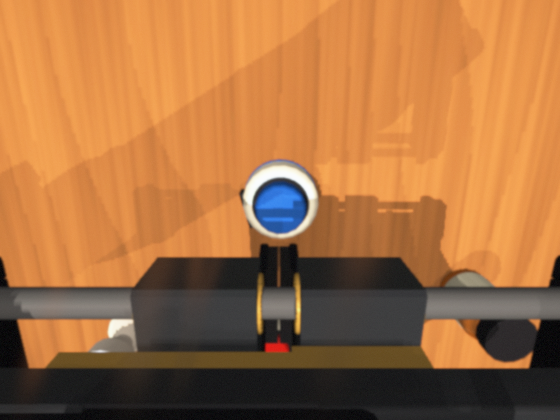

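Blue cap sits at pixel (280, 207), which puts it at (560, 265), right under the commanded pose.

Call:
jog_arm(
  motion=[
    {"dx":0,"dy":0,"dz":-0.03,"twist":0},
    {"dx":0,"dy":0,"dz":-0.06,"twist":0},
    {"dx":0,"dy":0,"dz":-0.085,"twist":0},
    {"dx":0,"dy":0,"dz":-0.096,"twist":0},
    {"dx":0,"dy":0,"dz":-0.096,"twist":0},
  ],
)

```text
time: 8.57
tool_pos: [558.9, 262.1, 65.5]
tcp_rot: [[0.002, 1.0, -0.004], [1.0, -0.002, -0.003], [-0.003, -0.004, -1.0]]
ft_force: [-0.9, 0.1, -0.0]
gripper_width: 0.4
```

Call:
jog_arm(
  motion=[
    {"dx":0,"dy":0,"dz":-0.006,"twist":0},
    {"dx":0,"dy":0,"dz":-0.012,"twist":0},
    {"dx":0,"dy":0,"dz":-0.016,"twist":0},
    {"dx":0,"dy":0,"dz":-0.0195,"twist":0},
    {"dx":0,"dy":0,"dz":-0.0225,"twist":0},
  ],
)

```text
time: 8.98
tool_pos: [561.1, 265.1, 46.4]
tcp_rot: [[0.0, 1.0, 0.002], [1.0, -0.0, 0.001], [0.001, 0.002, -1.0]]
ft_force: [2.7, -1.0, 4.9]
gripper_width: 0.2
```

Call:
jog_arm(
  motion=[
    {"dx":0,"dy":0,"dz":-0.0015,"twist":0},
    {"dx":0,"dy":0,"dz":-0.0015,"twist":0},
    {"dx":0,"dy":0,"dz":-0.0015,"twist":0},
    {"dx":0,"dy":0,"dz":-0.0015,"twist":0},
    {"dx":0,"dy":0,"dz":-0.0015,"twist":0},
  ],
)

```text
time: 9.4
tool_pos: [561.2, 265.1, 45.3]
tcp_rot: [[0.0, 1.0, 0.002], [1.0, -0.0, 0.001], [0.001, 0.002, -1.0]]
ft_force: [1.8, -2.6, 8.1]
gripper_width: 0.7
```

Steady force matches the cap's give on the stop. Lifting clear and checking.

Call:
jog_arm(
  motion=[
    {"dx":0,"dy":0,"dz":0.015,"twist":0},
    {"dx":0,"dy":0,"dz":0.05,"twist":0},
    {"dx":0,"dy":0,"dz":0.09,"twist":0},
    {"dx":0,"dy":0,"dz":0.13,"twist":0},
    {"dx":0,"dy":0,"dz":0.17,"twist":0},
  ],
)

```text
time: 9.82
tool_pos: [559.1, 265.1, 215.6]
tcp_rot: [[-0.001, 1.0, -0.001], [1.0, 0.001, -0.0], [-0.0, -0.001, -1.0]]
ft_force: [0.5, 0.4, -0.3]
gripper_width: -0.1
```

Call:
jog_arm(
  motion=[
    {"dx":0,"dy":-0.03,"dz":0.02,"twist":0},
    {"dx":0,"dy":-0.06,"dz":0.04,"twist":0},
    {"dx":0,"dy":-0.09,"dz":0.05,"twist":0},
    {"dx":0,"dy":-0.12,"dz":0.05,"twist":0},
    {"dx":0,"dy":-0.12,"dz":0.05,"twist":0},
  ],
)

```text
time: 10.23
tool_pos: [561.0, 138.1, 265.1]
tcp_rot: [[0.008, 1.0, 0.002], [1.0, -0.008, -0.002], [-0.002, 0.002, -1.0]]
ft_force: [0.7, -1.0, -0.1]
gripper_width: 0.3
```

```bash
python3 - <<'E'
from h import *
a=[];
for n in("scene","side"):
    a.append(imaging.camera(n)["image"])
cv2.imwrite("pics/end.png",np.hstack([cv2.resize(i[100:400,100:450],(400,343)) for i in a]))
print(sensors.observe()["tool_pos"],sensors.observe()["ft_force"])
E
python3 tri.py
```

```text
[559.83859446 144.04201388 263.99809386] [-0.86542757  0.64628361  0.76766158]
red [548.1 117.4  40.9] z54: [[557.3, 126.0], [544.2, 126.2]] [([325.4, 252.2], [315, 244, 22, 17, 301]), ([261.1, 276.0], [250, 266, 23, 21, 381])]
yellow [ 551.6 -289.5   43. ] z54: [[559.1, -274.9], [548.1, -274.5]] [([222.6, 163.9], [215, 160, 16, 9, 115]), ([317.9, 144.2], [311, 139, 15, 11, 132])]
blue [560.  263.   40.5] z54: [[569.3, 268.8], [555.8, 268.7]] [([375.1, 302.9], [363, 293, 25, 21, 413]), ([222.4, 345.6], [210, 333, 26, 26, 537])]
green [ 559.5 -141.5   33.1] z54: [[573.0, -120.4], [552.4, -117.4]] [([250.3, 194.5], [242, 187, 18, 16, 235]), ([297.0, 186.3], [292, 179, 9, 14, 75])]
pink [526.6  -2.6  37.8] z54: [[538.5, 11.6], [522.4, 11.1]] [([297.1, 218.2], [283, 206, 29, 25, 497]), ([292.0, 232.4], [277, 219, 31, 28, 585])]
```

View pics/end.png

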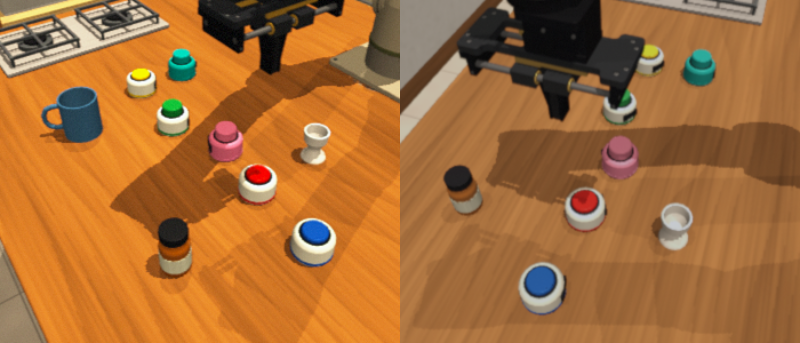

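The final picture shows the red, yellow and blue caps low on their cases and the green one still tall. Nothing has moved, and the hand is clear at about z = 264 mm.

```bash
python3 -c "
from plant import close_job
print(close_job())"
```

```text
the job is handed in; nothing more can be done
None
```

I pressed the red, then the yellow, then the blue timer fully down with shut fingertips, and handed the job in at about 10.5 s of the 45 s allowed. `close_job` reports no verdict, so success rests on my own checks:

- **Presses:** each press ended at a steady 8–10 N with the fingertips at z ≈ 45 mm. That matches the cap's give with the plunger on its stop, and is well under the 30 N limit.
- **After lifting:** the final pictures show the red, yellow and blue caps low on their cases and green still tall. In the scene view, green's cap spot is unchanged from the start.
- **Positions:** re-measured, the red, yellow and blue timers are within about 2 mm of where they started. The mug, jar, egg cup and look-alikes look untouched in the picture; I did not re-measure them. The hand is clear at z ≈ 264 mm.

Some checks disagreed or were weak:

- **Cap heights:** the first two-camera cap heights came out 5–10 mm low for red, blue and green. I took sideways positions from the wrist camera and heights from the given text.
- **Plunger travel:** the measured cap heights fell about 5 mm for red and blue, where 10–12 mm of travel was expected. That method tracks the middle of the coloured patch, which moves less than the cap top. I relied on the force readings instead.
- **Green:** the final side view of green was partly hidden by the gripper, so its last two-camera position is not reliable.

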